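# Seat a mini PC's cover on its studs and hold it pressed home for the thumbscrews

## Robot

A 6-joint arm with a two-finger parallel gripper is mounted at the origin on the work surface; the furniture and walls round the work are solid. World frame = base frame: x ahead of the robot, y to its left, z up, the work surface at z = 0. Lengths are in mm, angles in degrees, forces in N, time in s.
With the tool pointing down it reaches from about 325 to 925 mm from the base axis. Payload 3.1 kg.
Tool frame: the origin (TCP) lies at the very end of the fingers, on their centre line; the grasp point (between the pads) lies grasp_offset behind it (grasp_offset is the distance from the TCP to the grasp point, in mm); z points along the fingers, y is the line along which they close (so a half turn about z gives the same grasp; the last joint's range is limited). The gripper opens to 85 mm and grips with 20 to 120 N. Pads are 22 mm wide; open, the fingers measure 114 mm over their backs; the gripper's body (76 mm by 85 mm) begins 54 mm behind the grasp point. The pads swing forward as they close: fully open they stand 13 mm farther back than shut.
Start: joints at [-82.747, 12.427, 92.441, -0, 75.132, -6.429], TCP at [147.856, -607.271, 192.7] pointing down, gripper open.
Joint ranges: [-157.48, 157.48], [-44.54, 120.13], [17.64, 146.25], [-64.5, 244.5], [7.68, 150.69], [-147.95, 147.95]. Speed limits (degrees/s): [159.86, 159.86, 180, 180, 180, 180].

## Interface

Orientations are given as [roll, pitch, yaw] about the fixed x, y, z axes, in that order (R = Rz(yaw) Ry(pitch) Rx(roll)).
In Python, from station import * gives the robot as it stands. Calls block until the motion is done:
- goto(position, orientation): joint-space move of the TCP to a pose.
- move_l(position, attitude=None, speed=150): straight line of the TCP; attitude=None keeps the orientation; speed is the mean speed in mm/s.
- move_j(angles): joint-space move.
- grip(opening, squeeze=None): finger opening in mm; squeeze is the grip in N (None keeps the last); returns when the fingers have stopped.
- wait(seconds).
- solve_ik(position, orientation): joint angles nearest the present ones, or None.
- get_obs(): the state.
- get_image(name): name is "scene" or "top"; returns the picture (400x640x3 uint8, red, green, blue); there is no depth.
- get_calibration(name): a dict with "fx", "fy", "cx", "cy" (pixels), "D" ([k1, k2, p1, p2, k3] as OpenCV has them; the pictures are not rectified), "R" (3x3) and "t" (3): a world point X has camera coordinates R X + t. Camera axes: x right, y down, z forward; pixel columns grow to the right and rows downward; lengths in mm; the calibration is good to about 2 mm. A picture is of the moment at which its call begins. get_calibration takes no time and is no camera call.
A pose or a line that the arm cannot do raises Unreachable and nothing moves.
- sign_off(): hands the job in; it is judged then, once.
Trained networks look in the newest picture that a camera, given by its name, has taken for a name from the list of things; names that differ only in an ending like _2 or _b are one class to them, and where a whole thing is asked for, a point or a joint stands for the part that bears it (a point fixed in the world has none). Each returns a list of dicts, best first, with "score" (0 to 1); they miss things now and then, are a little off and sometimes report something else, mostly with a low value. They report only what shows in the picture. A call takes as long as a camera call. They do not tell look-alikes from the thing itself.
- spot_in(name, camera): "extent" ([centre column, centre row, width, height] in pixels, round what is visible of it).
- regions_of(name, camera): "region" (400x640 bool, what is visible of it) and "extent" ([centre column, centre row, width, height] in pixels, round what is visible of it).
The state is a dict: "t": time; "joint_pos": joint angles; "qvel": joint speeds; "effort": joint torques, N m; "tcp_pos": TCP position; "ee_rot": TCP orientation; "wrist_force": force on the tool from outside, world axes, zero at the start; "moment": the same for the moment, N m; "grip_width": finger opening in mm; "grip_force": force on a finger pad.
Only numpy, scipy, OpenCV 4.12 (cv2) and the standard library are available. Lean on these libraries where they do the work, as an engineer would, in place of code of your own. Each camera call takes 0.05 s, during which the arm holds its last target. There are 200 camera calls.

## Task

Fit the cover back on the open mini PC: lift it by its black strap handle, set it down gently so that the wide ends of its four keyholes drop over the four headed studs and it lies flush, then slide it under the stud heads until its upturned edge presses on the springy contact strip of the rear flange. Push steadily with about 10 newtons, never squashing the strip flat, so that a colleague can drive the two thumbscrews, and finish while still holding it pressed like that. Leave the screwdriver, the USB stick and the bulldog clip where they lie.

Things in the scene. Friction and masses are not known exactly. Their poses are not given: they have to be found in the camera images.
- cover: Flat bare-metal cover, 116 (x) x 110 (y) x 3 mm, about 0.4 kg, lying on the desk. Origin: centre of its underside, z up. Its +x edge is turned up 10 mm (3 mm thick, outer face at x=+58). Black strap handle across the middle; vents either side. Four keyholes: wide ends (18 mm) at x=+40 and -22, y=+-42; an 8.5 mm slot runs 19 mm on from each towards -x.
- cover_grip (a point): Centre of the handle's bar, 26 mm above the cover's underside at x=y=0. Bar 66 mm long along the cover's y, 12 mm wide (x), 10 mm high, 18 mm clear above the sheet, a post at each end (44 mm free between). Pinch it across its 12 mm; keep the open fingers less than 50 mm either side of it, as the turned-up edge begins at x=+55.
- mini_pc: Open mini PC, fixed to the desk, 132 (x) x 110 (y) mm, board and fan inside. Origin: centre on the desk, z up, +x to its rear. Ledges along both sides at z=46 mm; on them at x=-40 and +22, y=+-42, four studs: 5 mm shank 5 mm tall, 12 mm head 2.6 mm thick on top. Rear flange, inner face x=66.5, up to z=63, two thumbscrews outside. The cover is home with its origin near x=0.
- seat_drop (a point): Where the cover's origin goes when its keyholes' wide ends are centred over the studs and it lies flush: in the mini PC's frame x=-18, y=0, z=46 mm (x and y axes of cover and mini PC parallel, 3 mm play all round). From here it slides towards +x under the heads: it meets the strip after 14 mm, is home at 18 mm.
- contact_strip: Row of brass spring fingers inside the rear flange, 100 mm long (y), 9 mm high, on a slide along the mini PC's x. Origin: middle of its front face at the ledge's height, at x=54 mm in the mini PC's frame when free; axes as the mini PC's. It pushes back 2.5 N for each mm it is pressed to +x (10 N at 4 mm) and is squashed flat at 8 mm. Drag of the cover on the ledges adds to the push you feel.
- aio_pc: Fixed all-in-one PC behind the work: screen 560 mm wide (its y), 20 to 500 mm above the desk, 20 to 100 mm in front of its origin (-x side), flat foot reaching 95 mm forward. Origin: on the desk under the foot's centre. Left of the work, before the arm's start, a second screen 400 mm tall stands from about world (0.41, -0.05) to (0.11, 0.36): go over it.
- screwdriver: Black-handled screwdriver, 170 mm long, lying on the desk; a bystander. Origin in the middle of its underside.
- usb_stick: Red USB stick, 58 x 18 x 9 mm, lying on the desk; a bystander. Origin in the middle of its underside.
- bulldog_clip: Black bulldog clip, 32 x 21 x 34 mm, on the desk; a bystander. Origin in the middle of its underside.
Mind the look-alikes: they are no part of the job. Leave any turquoise look-alike of the cover alone.

How it is judged:
By the outcome, as a careful person would: the job done as asked, in the order asked, and still so for the second after the job is handed in, while the arm keeps its last pose, push and grip.
It also fails if it takes over 72 s, if anything falls off the work surface, if the arm or the gripper's body presses on something with over 40 N, if the wrist force passes 120 N, or if a joint passes its speed limit or range.

## Working session

There is one attempt and no reset: what is moved stays moved. The work goes in short steps, each a Python script; the robot and the scene stay as the last script left them, time stands still between calls to the robot, and variables do not carry over. Pictures are saved under pics/ and viewed, at most 10 in all, crops included, and the job is handed in when it is done.

```bash
ls; mkdir -p pics; python3 - <<'E'
from station import *
import cv2
o=get_obs(); print({k:o[k] for k in o})
for n in("scene","top"):
    im=get_image(n); cv2.imwrite(f"pics/{n}0.png",im[:,:,::-1])
    c=get_calibration(n); print(n,c)
    for k in("cover","cover_grip","mini_pc","contact_strip","screwdriver","usb_stick","bulldog_clip","aio_pc"):
        print(k,[(round(d["score"],2),[round(float(v),1) for v in d["extent"]]) for d in spot_in(k,n)])
try: print(grasp_offset)
except Exception as e: print(e)
E
```

```text
pics
{'t': 0.0, 'joint_pos': array([-8.27456048e+01,  1.24789193e+01,  9.25280437e+01, -9.61259437e-04,
        7.51334123e+01, -6.43090497e+00]), 'qvel': array([ 0.01215361,  0.05941708, -0.01026024, -0.07760771, -0.01116934,
       -0.0837071 ]), 'effort': array([-3.18370794e-04, -3.96844482e+01, -3.03853798e+01, -9.88625220e-05,
        9.79551551e-03,  7.67365862e-06]), 'tcp_pos': array([ 147.74344628, -606.34585554,  191.34896768]), 'ee_rot': array([-1.79860404e+02, -1.48000821e-02,  1.36855299e+01]), 'wrist_force': array([-0.18973518,  0.31781321,  0.11163379]), 'moment': array([ 0.00977978, -0.02825448, -0.05848573]), 'grip_force': 0.0, 'grip_width': 85.06050578968264}
scene {'fx': 501.47346990039085, 'fy': 501.47346990039085, 'cx': 314.04329271004144, 'cy': 200.22671608113677, 'D': array([-0.0886615,  0.       ,  0.       ,  0.       ,  0.       ]), 'R': array([[ 0.79678614, -0.6042605 ,  0.00104839],
       [-0.41996289, -0.5550146 , -0.71804593],
       [ 0.43446866,  0.57168876, -0.69599493]]), 't': array([-704.82009405,   58.20545042, 1339.79053167])}
cover [(0.76, [301.1
[... 489 characters left out ...]
,  0.        ,  0.        ,  0.        ,  0.        ]), 'R': array([[-0.02691613, -0.99950457, -0.01631374],
       [-0.99662291,  0.02809788, -0.07715757],
       [ 0.07757773,  0.01418187, -0.99688544]]), 't': array([-380.98947046,  578.41172484, 1163.02083932])}
cover [(0.6, [317.6, 207.2, 70.6, 63.6]), (0.56, [424.2, 241.8, 57.7, 55.4])]
cover_grip [(0.97, [314.6, 205.7, 63.0, 64.4]), (0.61, [425.4, 241.6, 51.5, 47.8])]
mini_pc [(0.64, [302.1, 136.8, 28.3, 13.9]), (0.61, [242.3, 281.8, 79.6, 72.3])]
contact_strip []
screwdriver [(0.82, [240.6, 191.8, 58.4, 49.2])]
usb_stick [(0.57, [301.6, 136.8, 25.5, 13.1])]
bulldog_clip [(0.72, [328.9, 144.8, 13.9, 15.9])]
aio_pc []
18.700000000000003
```

View pics/scene0.png

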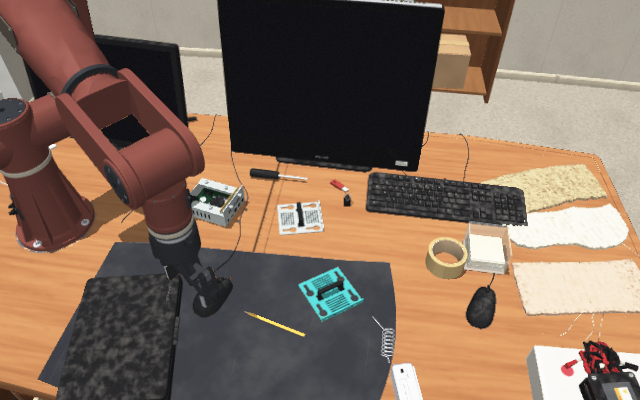

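View pics/top0.png

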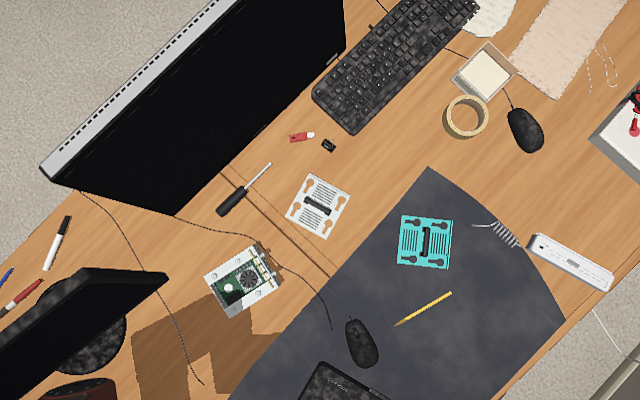

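The scene shows two cover-like things: the bare-metal cover (scene 300,218; top 318,206) and the turquoise look-alike (scene 331,294; top 425,242). I choose the bare-metal one. The mini PC is at scene (218,200) and top (242,282). The USB stick, the clip and the screwdriver lie close to the cover. I'll check the choice in a close crop.

```bash
python3 - <<'E'
import cv2,numpy as np
t=cv2.imread("pics/top0.png");s=cv2.imread("pics/scene0.png")
def c(im,x,y,w,h): return cv2.resize(im[y:y+h,x:x+w],(400,300),interpolation=cv2.INTER_CUBIC)
a=np.vstack([np.hstack([c(t,268,165,100,75),c(t,192,239,100,75)]),np.hstack([c(s,260,190,80,60),c(s,180,170,80,60)])])
cv2.imwrite("pics/crop1.png",a)
E
```

```text
(no output)
```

View pics/crop1.png

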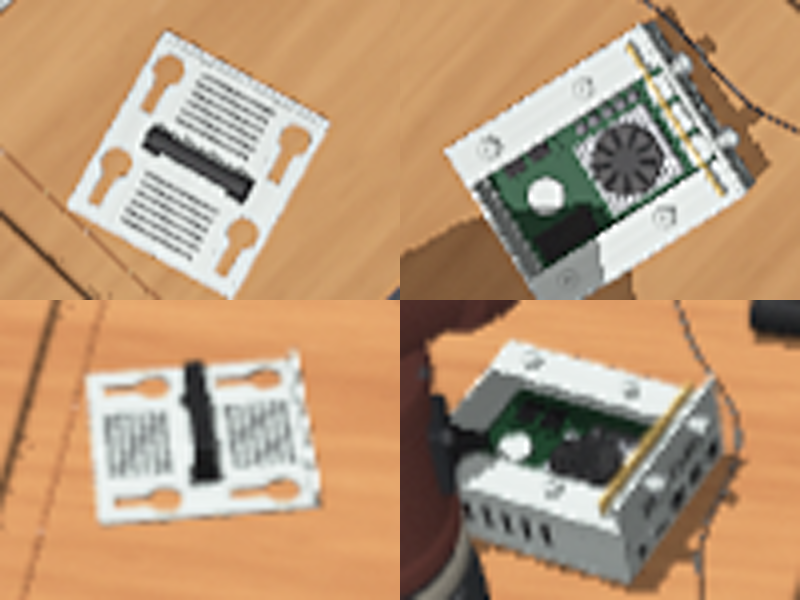

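Top-left and bottom-left of the crop show the bare-metal cover, with its lip on the upper-right edge and its wide keyhole ends toward the lip. The right half shows the mini PC with four studs and the brass strip at its rear. Next I fit both poses from the two views.

```bash
cat > h.py <<'E'
from station import *
import numpy as np, cv2
from scipy.optimize import least_squares
def proj(n,X):
    c=get_calibration(n); K=np.array([[c["fx"],0,c["cx"]],[0,c["fy"],c["cy"]],[0,0,1]])
    return cv2.projectPoints(np.asarray(X,float).reshape(-1,1,3),cv2.Rodrigues(c["R"])[0],c["t"],K,c["D"])[0].reshape(-1,2)
def place(p,P):
    a=np.radians(p[3]); R=np.array([[np.cos(a),-np.sin(a),0],[np.sin(a),np.cos(a),0],[0,0,1]])
    return np.asarray(P,float)@R.T+p[:3]
def fit(obs,p0):  # obs: {cam:(P,uv)}
    f=lambda p:np.concatenate([(proj(n,place(p,P))-uv).ravel() for n,(P,uv) in obs.items()])
    r=least_squares(f,p0,x_scale=[10,10,10,1],loss="soft_l1"); return r.x,np.abs(r.fun).reshape(-1,2).max(1)
E
python3 - <<'E'
from h import *
A=np.array
# cover
Pt=[(40,42,3),(40,-42,3),(-22,42,3),(-22,-42,3),(-58,55,3),(-58,-55,3),(58,55,10),(58,-55,10)]
ut=A([(170,70),(295,140),(115,160),(242,232),(68,208),(232,297),(165,30),(328,122)])/4+(268,165)-.375
Ps=[(-58,55,3),(-58,-55,3),(58,-55,3),(-22,42,3),(40,42,3),(-22,-42,3),(40,-42,3)]
us=(A([(87,375),(102,523),(322,505),(155,386),(265,375),(165,498),(277,487)])-(0,300))/5+(260,190)-.4
Q=[(22,42,53.6),(-40,42,53.6),(22,-42,53.6),(-40,-42,53.6)]
vt=(A([(583,87),(490,148),(665,217),(568,278)])-(400,0))/4+(192,239)-.375
Qs=[(-40,42,53.6),(22,42,53.6),(22,-42,53.6)]
vs=(A([(535,360),(632,388),(555,490)])-(400,300))/5+(180,170)-.4
for nm,t,s in(("cover",(Pt,ut),(Ps,us)),("pc",(Q,vt),(Qs,vs))):
    for o in({"top":t,"scene":s},{"top":t},{"scene":s}):
        p,r=fit(o,[600,0,0,-30]); print(nm,list(o),p.round(1),r.round(1))
E
```

```text
cover ['top', 'scene'] [ 541.6 -389.6   -0.8  -30.7] [0.5 0.2 0.7 0.3 0.5 0.5 0.4 0.4 0.3 0.2 0.3 0.  0.4 0.6 1.6]
cover ['top'] [ 542.5 -389.8   -7.8  -30.8] [0.3 0.2 0.5 0.1 0.8 0.1 0.2 0.3]
cover ['scene'] [ 542.5 -386.8   -3.7  -30.6] [0.  0.4 0.4 0.3 0.5 0.3 1.2]
pc ['top', 'scene'] [ 374.9 -213.4   -7.4  -59. ] [0.2 0.1 0.3 0.2 0.1 0.1 0.2]
pc ['top'] [ 375.5 -214.5   -1.1  -59. ] [0.2 0.3 0.2 0.2]
pc ['scene'] [ 372.8 -218.7   -2.3  -59. ] [0.1 0.1 0.1]
```

```bash
python3 - <<'E'
from h import *
x,y,yaw=541.8,-389.4,-30.7+90
print("handle px",proj("top",[x,y,31]),proj("scene",[x,y,31]))
goto([x,y,160],[180,0,yaw]); print(get_obs()["joint_pos"].round(1),get_obs()["t"])
grip(50,40)
move_l([x,y,50],speed=120); 
o=get_obs(); print(o["tcp_pos"].round(1),o["ee_rot"].round(1),o["wrist_force"].round(1),o["grip_width"])
a=get_image("top");b=get_image("scene")
c=lambda im,x,y,w,h: cv2.resize(im[y:y+h,x:x+w],(400,300),interpolation=cv2.INTER_CUBIC)[:,:,::-1]
cv2.imwrite("pics/appr.png",np.hstack([c(a,268,165,100,75),c(b,260,180,80,60)]))
E
```

```text
handle px [[316.64424079 205.09023872]] [[299.80681459 209.46891072]]
[-41.8  19.   87.9  -0.   73.1 -11. ] 2.5583
[ 542.6 -390.1   51.2] [179.9   0.   59.3] [ 0.5  0.2 -0.4] 49.94768455681535
```

View pics/appr.png

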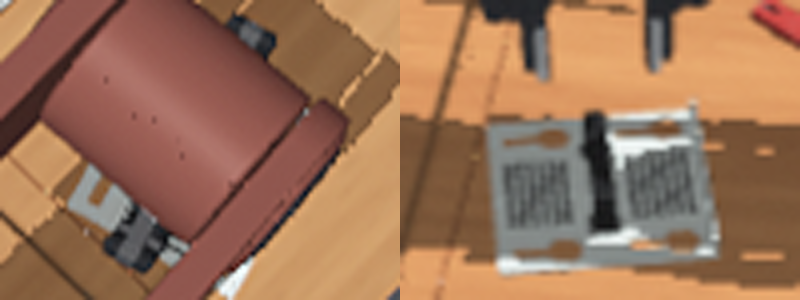

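The gripper straddles the handle bar: the fingers are at crop (538,60) and (660,55), and the bar is at (597,170). I'll descend and grip.

```bash
python3 - <<'E'
from h import *
x,y=541.8,-389.4
move_l([x,y,18],speed=60); print(get_obs()["wrist_force"].round(1))
for z in(13,9.5):
    move_l([x,y,z],speed=25); o=get_obs(); print(o["tcp_pos"].round(1),o["wrist_force"].round(1))
grip(5,50); o=get_obs(); print(o["tcp_pos"].round(1),o["ee_rot"].round(1),o["wrist_force"].round(1),o["grip_width"],o["grip_force"])
move_l([x,y,40],speed=40); move_l([x,y,150],speed=120)
wait(.3);o=get_obs(); print(o["tcp_pos"].round(1),o["ee_rot"].round(1),o["wrist_force"].round(1),o["moment"].round(2),o["grip_width"],o["grip_force"],o["t"])
E
```

```text
[ 1.  -0.   0.2]
[ 541.7 -389.3   12.9] [-0.4 -0.7  0.2]
[ 541.6 -389.2    9.2] [ 0.6  0.  -0.3]
[ 541.8 -389.4    9.6] [180.    0.   59.3] [-0.3 -0.7  0.5] 4.964388321343924 0.0
[ 541.5 -389.1  149.1] [-179.9   -0.    59.3] [ 1.  -0.6  0.6] [ 0.03 -0.03  0.  ] 5.178330058904826 0.0 8.275
```

```bash
python3 - <<'E'
from h import *
a=get_image("top");b=get_image("scene")
c=lambda im,x,y,w,h: cv2.resize(im[y:y+h,x:x+w],(400,300),interpolation=cv2.INTER_CUBIC)[:,:,::-1]
o=get_obs();print(proj("scene",o["tcp_pos"]),proj("top",o["tcp_pos"]))
cv2.imwrite("pics/miss.png",np.vstack([np.hstack([c(a,268,165,100,75),c(b,230,120,160,120)]),np.hstack([c(b,260,180,80,60),c(b,260,120,80,60)])]))
E
```

```text
[[298.84611943 175.8907649 ]] [[315.31163623 201.92263989]]
```

View pics/miss.png

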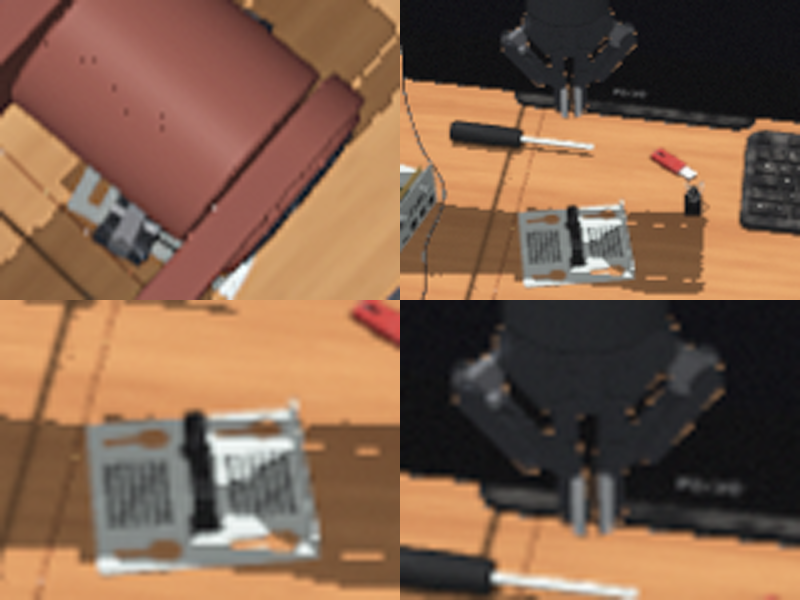

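The gripper closed without touching the bar. In the scene picture the fingertips show at about (298,166), but the reported TCP projects to (299,176). So the fingertips seem to be about 25 mm higher than reported. I'll measure this by gently touching bare desk with closed fingers.

```bash
cat >> h.py <<'E'
def probe(x,y,z0,zmin,lim=3.,step=1.0,speed=20):
    z=z0; f0=get_obs()["wrist_force"]
    while z>zmin:
        z-=step; move_l([x,y,z],speed=speed); o=get_obs(); f=o["wrist_force"]-f0
        if f[2]>lim or np.linalg.norm(f)>3*lim: break
    return z,o["tcp_pos"].round(1),f.round(1)
E
python3 - <<'E'
from h import *
x,y=430,-410
print(proj("top",[x,y,0]),proj("scene",[x,y,0]))
grip(0); move_l([x,y,60],speed=200); move_l([x,y,14],speed=60)
print(probe(x,y,14,-30,lim=4,step=2,speed=20))
print(get_obs()["t"]); im=get_image("scene")
q=proj("scene",get_obs()["tcp_pos"])[0];print(q)
a,b=int(q[0])-40,int(q[1])-40
cv2.imwrite("pics/probe.png",cv2.resize(im[b:b+60,a:a+80],(640,480),interpolation=cv2.INTER_CUBIC)[:,:,::-1]);print(a,b)
E
```

```text
[[327.14382711 253.94108769]] [[269.68346917 240.99068844]]
(-30, array([ 429.9, -409.9,  -30.2]), array([-0. , -1.6, -0.9]))
15.8917
[270.34930802 248.57078606]
230 208
```

View pics/probe.png

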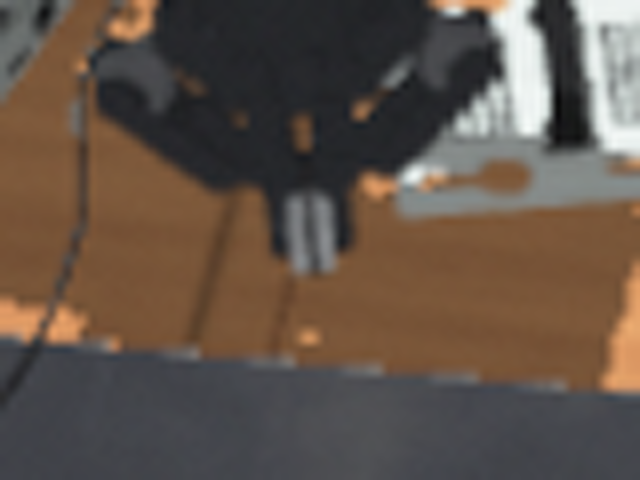

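```bash
python3 - <<'E'
from h import *
x,y=430,-410
print(probe(x,y,-30,-60,lim=4,step=1,speed=20)); o=get_obs(); print(o["wrist_force"],o["t"],o["joint_pos"].round(2))
E
```

```text
(-39, array([ 430.1, -410.1,  -38.3]), array([-0.2,  1.2,  4.5]))
[-1.22990395  1.53077361  4.68867081] 18.1917 [-50.4   25.59 103.54  -0.    50.89 -19.7 ]
```

```bash
cat >> h.py <<'E'
def ray(n,uv,z):
    c=get_calibration(n); K=np.array([[c["fx"],0,c["cx"]],[0,c["fy"],c["cy"]],[0,0,1]])
    p=cv2.undistortPoints(np.array([[uv]],float),K,c["D"])[0,0]
    d=c["R"].T@np.array([p[0],p[1],1]); C=-c["R"].T@c["t"]; return C+d*(z-C[2])/d[2]
E
python3 - <<'E'
from h import *
im=get_image("scene").astype(int)[222:256,256:284]
s=im.max(2)-im.min(2); v=im.max(2)
for r in range(10,30): print(222+r," ".join(f"{v[r,k]:3d}{'*' if s[r,k]<35 else ' '}" for k in range(4,22)))
print(ray("scene",[269,244],0))
E
```

```text
232  46*  43*  42*  43*  42*  44*  43*  38*  34*  39*  43*  43*  43*  43*  57*  85   96   88 
233  83*  81*  69*  45*  43*  42*  42*  46*  47*  49*  48*  43*  42*  42*  90  123  124  123 
234 118  123  110   63*  43*  47*  57*  66*  66*  76*  89*  64*  43*  48*  93  124  124  124 
235 120  125  120   90   43*  54*  88* 105*  81*  96* 135* 101*  43*  49*  92  123  123  124 
236 120  124  125  102   42*  54* 103* 131*  93*  96* 140* 113*  43*  48*  91  121  121  123 
237 120  121  121   98   43*  52* 104* 132*  92*  92* 136* 114*  47*  46*  88  120  121  120 
238 119  120  120   99   44*  50* 100* 134* 100*  80* 126* 117*  58*  44*  83  119  119  120 
239 121  122  121  102   51*  43*  97* 140* 112*  79* 126* 118*  60*  46*  83  120  119  120 
240 122  123  123  104   59*  44*  93* 137* 115*  79* 122* 119*  65*  43*  88  122  121  121 
241 123  123  122  115   80*  43*  81* 127* 118*  74* 113* 125*  83*  75* 103  121  121  121 
242 122  122  123  122  109   75*  92* 124* 117*  74* 112* 127* 113* 114  122  122  122  122 
243 120  120  121  120  120  111  107  132* 115*  79* 104* 129* 126  122  123  122  124  122 
244 118  119  118  117  117  106  105  125* 120* 100  102  117  118  121  121  122  124  123 
245 120  118  119  118  115  102  104  117  118  118  118  119  120  119  118  120  122  121 
246 121  119  119  120  113  105  115  120  120  119  120  119  119  120  118  119  119  120 
247 120  120  121  121  109  101  121  120  119  120  120  120  121  119  120  120  119  119 
248 122  121  123  121  110  107  122  122  122  122  122  121  120  120  120  120  119  118 
249 122  122  124  118  110  117  124  146  157  124  124  124  122  123  122  122  122  120 
250 120  121  122  114  105  118  123  159  179  125  124  124  124  124  124  122  123  123 
251 118  120  121  111  103  121  120  121  122  122  122  122  123  123  122  121  122  123 
[ 4.22917950e+02 -4.17494354e+02  1.13686838e-13]
```

With the fingers on the desk, the reported TCP is −38 mm, while the horizontal position agrees within about 2 mm. So the true tip height is the reported one + 38 mm. I'll regrasp with that correction.

```bash
python3 - <<'E'
from h import *
x,y=541.8,-389.4
move_l([430,-410,60],speed=200); grip(50,50)
move_l([x,y,30],speed=200); move_l([x,y,-12],speed=80)
print(probe(x,y,-12,-29.5,lim=4,step=3.5,speed=30))
grip(5,50); o=get_obs(); print(o["tcp_pos"].round(1),o["ee_rot"].round(1),o["wrist_force"].round(1),o["grip_width"],o["grip_force"])
if o["grip_width"]>9:
    move_l([x,y,-20],speed=40); move_l([x,y,70],speed=120)
    wait(.2);o=get_obs(); print(o["tcp_pos"].round(1),o["ee_rot"].round(1),o["wrist_force"].round(1),o["moment"].round(2),o["grip_width"],o["grip_force"])
print(o["t"])
E
```

```text
(-29.5, array([ 541.5, -389.2,  -29.9]), array([-0.6,  0.8,  0.6]))
[ 542.1 -389.6  -29.2] [180.    0.   59.3] [-0.   0.3  0.4] 10.956371284141813 49.40319120883942
[ 541.  -388.7   68.4] [-179.8   -0.    59.3] [ 1.1  0.1 -2.5] [0.01 0.   0.02] 10.637972520551184 48.872398138046265
24.0833
```

```bash
python3 - <<'E'
from h import *
A=np.array
Q=[(22,42,53.6),(-40,42,53.6),(22,-42,53.6),(-40,-42,53.6)]
vt=(A([(583,87),(490,148),(665,217),(568,278)])-(400,0))/4+(192,239)-.375
Qs=Q[1:2]+Q[0:1]+Q[2:3]
vs=(A([(535,360),(632,388),(555,490)])-(400,300))/5+(180,170)-.4
f=lambda o:least_squares(lambda p:np.concatenate([(proj(n,place([p[0],p[1],0,p[2]],P))-uv).ravel() for n,(P,uv) in o.items()]),[370,-210,-60]).x.round(1)
print(f({"top":(Q,vt),"scene":(Qs,vs)}),f({"top":(Q,vt)}),f({"scene":(Qs,vs)}))
pc=[375.2,-215,0,-59]
d=place(pc,[[-18,0,46]])[0]; print(d)
goto([d[0],d[1],90],[180,0,31]); move_l([d[0],d[1],46],speed=60); wait(.3)
o=get_obs();print(o["tcp_pos"].round(1),o["ee_rot"].round(1),o["wrist_force"].round(1),o["joint_pos"].round(1),o["t"])
a=get_image("top");b=get_image("scene")
cv2.imwrite("pics/hov_t.png",a[:,:,::-1]);cv2.imwrite("pics/hov_s.png",b[:,:,::-1])
c=lambda im,x,y,w,h: cv2.resize(im[y:y+h,x:x+w],(400,300),interpolation=cv2.INTER_CUBIC)[:,:,::-1]
cv2.imwrite("pics/hover.png",np.vstack([np.hstack([c(a,192,239,100,75),c(b,180,160,80,60)]),cv2.resize(b[120:240,140:300],(800,600))[0:300,:,::-1]*0+0]) [:300])
E
```

```text
[ 374.7 -215.8  -59.3] [ 375.6 -214.7  -59. ] [ 371.9 -221.   -58.9]
[ 365.92931465 -199.57098859   46.        ]
[ 366.2 -199.8   46.4] [180.  -0.  31.] [ 0.3  0.6 -3.5] [-38.3  -2.6 126.    0.   56.5  20.7] 26.2833
```

View pics/hover.png

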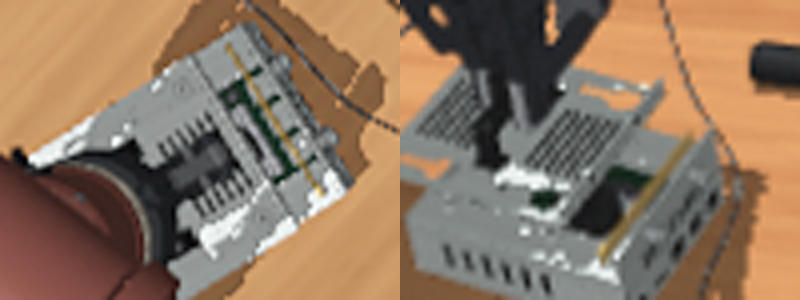

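```bash
python3 - <<'E'
from h import *
pc=[375.2,-215,0,-59]; cov=[366.2,-199.8,75.6,-59]
th=np.linspace(0,2*np.pi,30)
circ=lambda x,y,z,r:[(x+r*np.cos(t),y+r*np.sin(t),z) for t in th]
C=[[(58,55,10),(58,-55,10)],[(55,55,10),(55,-55,10)],[(58,55,0),(58,55,10)],[(-58,55,3),(-58,-55,3),(55,-55,3),(55,55,3),(-58,55,3)]]+[circ(x,y,3,9) for x in(40,-22) for y in(42,-42)]
P=[circ(x,y,53.6,6) for x in(22,-40) for y in(42,-42)]+[[(54,50,46),(54,-50,46),(54,-50,55),(54,50,55),(54,50,46)],[(66.5,55,63),(66.5,-55,63)],[(-66,55,46),(66,55,46)],[(-66,-55,46),(66,-55,46)]]
out=[]
for n,f,x,y in(("top","pics/hov_t.png",232,239),("scene","pics/hov_s.png",195,160)):
    im=cv2.resize(cv2.imread(f)[y:y+75,x:x+50],None,fx=8,fy=8,interpolation=cv2.INTER_CUBIC)
    for pose,L,col in((cov,C,(0,0,255)),(pc,P,(255,0,0))):
        for l in L:
            q=((proj(n,place(pose,l))-(x,y)+.5)*8).round().astype(np.int32)
            cv2.polylines(im,[q.reshape(-1,1,2)],False,col,1)
    out.append(im)
cv2.imwrite("pics/ov1.png",np.hstack(out))
E
```

```text
(no output)
```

View pics/ov1.png

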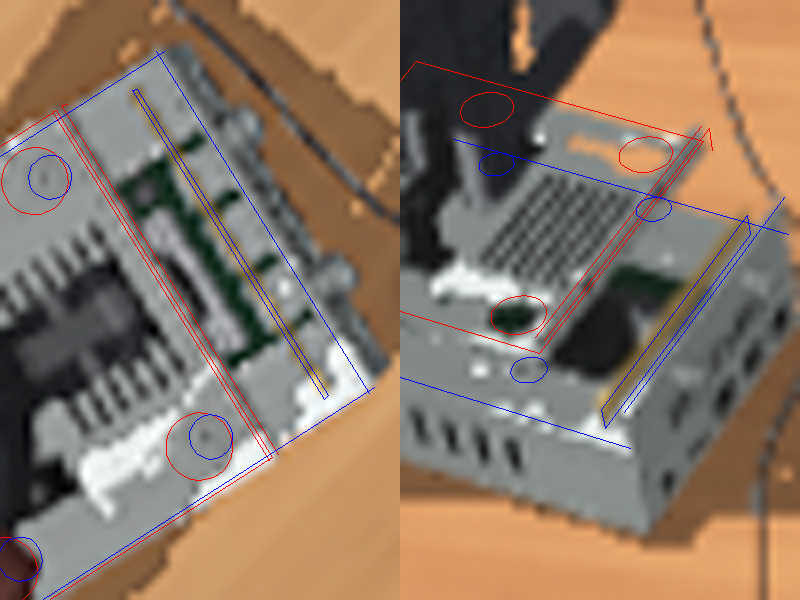

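The hover overlay shows the cover model (red) and the PC model (blue) within about 1 px of the image. The studs show through the keyholes at top crop (45,180) and (205,437), roughly 1.4 mm from the model. I'll shift the target slightly and lower with a force guard.

```bash
python3 - <<'E'
from h import *
x,y=366.4,-198.0
move_l([x,y,46],speed=60); move_l([x,y,29],speed=50); wait(.1)
f0=get_obs()["wrist_force"]; z=29
while z>14:
    z-=1; move_l([x,y,z],speed=20); o=get_obs(); f=o["wrist_force"]-f0
    print(z,o["tcp_pos"].round(1),f.round(1),o["moment"].round(2))
    if f[2]>3.5: break
print(o["t"],o["grip_width"],o["ee_rot"].round(2))
E
```

```text
28 [ 366.5 -198.1   28.1] [0.2 0.6 0.9] [-0.01  0.02  0.04]
27 [ 366.3 -198.    27. ] [ 0.3  0.5 -0.2] [ 0.02  0.   -0.  ]
26 [ 366.3 -197.9   25.9] [0.3 0.5 0.7] [0.03 0.02 0.  ]
25 [ 366.3 -197.9   24.9] [ 0.7 -0.7  1.3] [ 0.    0.   -0.04]
24 [ 366.3 -197.9   23.9] [-0.1  0.8 -0.1] [0.05 0.03 0.03]
23 [ 366.3 -197.9   22.9] [-0.2 -0.3  0.1] [0.05 0.02 0.04]
22 [ 366.3 -198.    21.9] [ 0.1 -0.   0.1] [0.02 0.03 0.01]
21 [ 366.3 -197.9   20.9] [0.8 0.3 0.2] [ 0.04 -0.02 -0.02]
20 [ 366.3 -197.9   19.9] [0.5 0.7 0.7] [-0.03  0.05  0.  ]
19 [ 366.3 -197.9   18.9] [0.  0.4 0.1] [-0.04 -0.    0.01]
18 [ 366.3 -197.9   17.9] [1.6 0.7 0.3] [ 0.01 -0.02 -0.02]
17 [ 366.3 -197.9   16.9] [0.2 0.4 0.2] [0.03 0.   0.01]
16 [ 366.6 -198.1   16.5] [-2.3  2.   6.1] [0.18 0.29 0.05]
30.475 11.020677320327515 [-180.    0.   31.]
```

Contact came at a reported z of 16.5, where flush was expected at 16.8, so the studs are through the keyholes. Next I slide, logging the push.

```bash
cat >> h.py <<'E'
a=np.radians(-59); U=np.array([np.cos(a),np.sin(a)]); V=np.array([-np.sin(a),np.cos(a)])
S0=np.array([366.4,-198.0])
def force(n=5):
    F=[]
    for _ in range(n): F.append(get_obs()["wrist_force"]); wait(.02)
    F=np.mean(F,0); return np.array([-F[:2]@U,F[:2]@V,F[2]])
E
python3 - <<'E'
from h import *
z=16.6
move_l([*S0,z],speed=20); wait(.1); print(force().round(1))
for s in [2,4,6,8,10,11,12]:
    p=S0+s*U; move_l([*p,z],speed=15); f=force(); o=get_obs()
    print(s,((o["tcp_pos"][:2]-S0)@U).round(2),((o["tcp_pos"][:2]-S0)@V).round(2),o["tcp_pos"][2].round(2),f.round(1),o["moment"].round(2),round(o["grip_width"],1))
    if f[0]>8 or abs(f[1])>6: break
print(o["t"])
E
```

```text
[ 0.1  0.5 -2.7]
2 2.15 -0.05 16.5 [-0.2 -0.1 -2.9] [-0.06 -0.06 -0.03] 11.0
4 4.09 -0.07 16.5 [-0.1 -0.2 -2.5] [ 0.02 -0.02 -0.01] 10.7
6 6.06 -0.03 16.51 [-0.   0.1 -3.4] [-0.02 -0.04 -0.03] 10.5
8 8.07 -0.01 16.54 [ 0.1 -0.3 -3.3] [ 0.02 -0.06  0.02] 11.0
10 10.09 -0.04 16.54 [ 0.3  0.  -3.9] [-0.03 -0.04 -0.03] 11.2
11 11.02 -0.02 16.55 [ 0.4  0.2 -3.3] [-0.02 -0.    0.03] 11.2
12 12.04 -0.03 16.57 [-0.3  0.2 -3.7] [-0.04  0.02  0.03] 10.9
33.4083
```

```bash
python3 - <<'E'
from h import *
z=16.2; s=12
move_l([*(S0+s*U),z],speed=10); wait(.1); print(force().round(1))
while s<24:
    s+=.5; move_l([*(S0+s*U),z],speed=12); f=force(4); o=get_obs()
    print(s,((o["tcp_pos"][:2]-S0)@U).round(2),((o["tcp_pos"][:2]-S0)@V).round(2),o["tcp_pos"][2].round(2),f.round(1),o["moment"].round(2),round(o["grip_width"],1))
    if f[0]>8.5 or abs(f[1])>6: break
print(o["t"])
E
```

```text
[ 2.1 -1.3  2.6]
12.5 11.97 -0.02 16.48 [ 4.4 -1.3  5.5] [ 0.49  0.48 -0.03] 10.9
13.0 12.35 0.06 16.48 [ 4.7 -0.7  5.5] [ 0.49  0.47 -0.02] 11.0
13.5 12.89 0.13 16.48 [ 4.4 -0.7  5.4] [ 0.58  0.43 -0.04] 10.8
14.0 13.42 0.22 16.49 [ 4.5 -0.   5.5] [ 0.57  0.44 -0.03] 10.7
14.5 13.96 0.24 16.49 [ 4.1 -0.1  5.1] [ 0.61  0.41 -0.04] 10.6
15.0 14.24 0.22 16.47 [ 4.8 -0.3  6. ] [ 0.55  0.41 -0.  ] 10.7
15.5 14.34 0.21 16.47 [6.4 0.1 7.2] [ 0.8   0.52 -0.02] 10.9
16.0 14.51 0.21 16.48 [ 7.2 -0.1  7.5] [ 0.87  0.56 -0.  ] 10.7
16.5 14.61 0.19 16.46 [ 7.6 -0.2  9. ] [1.02 0.65 0.06] 10.9
17.0 14.75 0.15 16.45 [ 8.6  0.4 10.4] [1.11 0.69 0.06] 11.1
37.0083
```

Strip contact came at about 14.1 mm of actual slide. The downforce is adding drag, so I trim it toward zero while pressing on to about 4 mm of strip travel.

```bash
python3 - <<'E'
from h import *
z=16.45; s=17.
f=force(3)
for i in range(30):
    z+=np.clip((f[2]-0.5)*.03,-.15,.15) if i else 0
    move_l([*(S0+s*U),z],speed=12); f=force(4); o=get_obs(); ac=(o["tcp_pos"][:2]-S0)@U
    print(round(s,2),round(z,2),ac.round(2),((o["tcp_pos"][:2]-S0)@V).round(2),o["tcp_pos"][2].round(2),f.round(1),o["moment"].round(2))
    if abs(f[1])>7 or f[0]>14 or ac>17.9: break
    s+=np.clip((18.1-ac)*.5,.15,.6)
print(o["t"],o["grip_width"],o["ee_rot"].round(2))
E
```

```text
17.0 16.45 14.94 0.16 16.46 [7.2 0.4 7.5] [0.99 0.53 0.03]
17.6 16.6 15.24 0.08 16.47 [7.8 0.4 7.1] [ 1.    0.55 -0.  ]
18.2 16.75 15.45 0.06 16.46 [8.4 0.3 7.2] [1.07 0.65 0.06]
18.8 16.9 15.63 0.03 16.46 [8.5 0.5 7.3] [1.12 0.64 0.1 ]
19.4 17.05 15.85 0.01 16.49 [9.5 0.7 7.4] [1.28 0.62 0.07]
20.0 17.2 16.02 -0.01 16.46 [9.9 0.9 7.1] [1.26 0.63 0.07]
20.6 17.35 16.25 -0.03 16.5 [10.6  1.3  7. ] [1.44 0.65 0.1 ]
21.2 17.5 16.4 -0.04 16.45 [10.5  1.3  6.9] [1.51 0.61 0.12]
21.8 17.65 16.63 -0.05 16.47 [11.6  1.4  6.9] [1.59 0.64 0.07]
22.4 17.8 16.85 -0.04 16.48 [11.6  2.   6.7] [1.68 0.62 0.05]
23.0 17.95 17.05 -0.06 16.48 [12.8  2.2  6.6] [1.77 0.68 0.12]
23.53 18.1 17.19 -0.09 16.47 [12.5  2.4  7. ] [1.87 0.61 0.06]
23.98 18.25 17.4 -0.08 16.51 [13.4  2.2  6.1] [1.91 0.68 0.06]
24.33 18.4 17.49 -0.1 16.51 [13.5  3.   5.7] [1.87 0.62 0.11]
24.64 18.55 17.57 -0.13 16.47 [13.7  2.4  5.5] [1.92 0.63 0.11]
24.9 18.7 17.73 -0.12 16.53 [13.4  3.   4.4] [1.89 0.59 0.15]
25.09 18.82 17.81 -0.13 16.58 [13.3  3.   4.5] [1.93 0.57 0.14]
25.24 18.94 17.91 -0.13 16.62 [13.7  2.9  3.8] [1.9  0.59 0.1 ]
42.7583 11.176103478238884 [-1.7916e+02  4.0000e-02  3.0960e+01]
```

The arm's compliance has tilted the tool 0.84° about the cover's y axis, which could lift the front of the cover. I'll level it and trim the push.

```bash
python3 - <<'E'
from h import *
z=18.94; s=25.24; r=180.
for i in range(14):
    o=get_obs(); act=o["ee_rot"][0]%360
    r+=np.clip((180-act)*.6,-.3,.3)
    move_l([*(S0+s*U),z],[r,0,31],speed=12); f=force(4); o=get_obs(); ac=(o["tcp_pos"][:2]-S0)@U
    print(round(s,2),round(z,2),round(r,2),ac.round(2),((o["tcp_pos"][:2]-S0)@V).round(2),o["tcp_pos"][2].round(2),f.round(1),o["moment"].round(2),o["ee_rot"].round(2))
    if f[0]>16: break
    if abs(o["ee_rot"][0]%360-180)<.12 and abs(ac-18.1)<.15 and -1<f[2]<3: break
    s+=np.clip((18.1-ac)*.6,-.4,.4); z+=np.clip((f[2]-1)*.03,-.12,.12)
print(o["t"],o["grip_width"])
E
```

```text
25.24 18.94 179.7 18.27 -0.14 16.54 [12.2  3.7  2.4] [1.81 0.47 0.14] [-1.7952e+02  4.0000e-02  3.0960e+01]
25.14 18.98 179.41 18.52 -0.16 16.53 [10.6  3.2  0.9] [1.7  0.35 0.11] [-1.7985e+02  4.0000e-02  3.0970e+01]
24.89 18.98 179.32 18.57 -0.15 16.52 [10.2  3.4  0.1] [1.63 0.37 0.14] [-1.7997e+02  3.0000e-02  3.0970e+01]
24.6 18.95 179.31 18.55 -0.14 16.53 [ 9.7  3.1 -0.5] [1.55 0.34 0.12] [1.7998e+02 3.0000e-02 3.0970e+01]
24.34 18.9 179.32 18.49 -0.13 16.53 [ 8.9  3.1 -0.1] [1.5  0.29 0.11] [1.7997e+02 3.0000e-02 3.0970e+01]
24.1 18.87 179.34 18.38 -0.14 16.52 [ 8.7  3.2 -0.8] [1.46 0.34 0.11] [1.7997e+02 3.0000e-02 3.0970e+01]
23.94 18.82 179.35 18.38 -0.13 16.52 [ 8.7  3.2 -0.7] [1.42 0.36 0.2 ] [1.7997e+02 3.0000e-02 3.0970e+01]
23.77 18.77 179.37 18.32 -0.14 16.51 [ 8.4  3.1 -0.4] [1.41 0.29 0.15] [1.7998e+02 2.0000e-02 3.0970e+01]
23.64 18.72 179.39 18.32 -0.12 16.53 [ 8.2  2.7 -0.2] [1.36 0.27 0.13] [1.7997e+02 2.0000e-02 3.0980e+01]
23.51 18.69 179.4 18.27 -0.13 16.52 [ 8.2  2.7 -0.5] [1.44 0.35 0.14] [1.7998e+02 2.0000e-02 3.0970e+01]
23.4 18.64 179.41 18.26 -0.13 16.51 [ 8.2  2.9 -0.6] [1.3  0.28 0.15] [1.7998e+02 2.0000e-02 3.0980e+01]
23.31 18.59 179.42 18.21 -0.13 16.48 [ 7.9  2.  -0.8] [1.29 0.31 0.13] [1.7999e+02 2.0000e-02 3.0980e+01]
46.5583 11.097247456995639
```

```bash
python3 - <<'E'
from h import *
s=23.31;z=18.62
for i in range(6):
    s+=.25; z+=.03
    move_l([*(S0+s*U),z],[179.4,0,31],speed=12); f=force(5); o=get_obs(); ac=(o["tcp_pos"][:2]-S0)@U
    print(round(s,2),ac.round(2),((o["tcp_pos"][:2]-S0)@V).round(2),o["tcp_pos"][2].round(2),f.round(1),o["ee_rot"].round(2))
    if f[0]>9.9: break
wait(.8); print(force(8).round(1),get_obs()["t"],get_obs()["grip_force"])
t=get_image("top");b=get_image("scene")
c=lambda im,x,y,w,h: cv2.resize(im[y:y+h,x:x+w],(400,300),interpolation=cv2.INTER_CUBIC)[:,:,::-1]
cv2.imwrite("pics/fin.png",np.hstack([c(t,215,239,76,57),c(b,190,165,64,48)]))
E
```

```text
23.56 18.24 -0.13 16.5 [ 8.7  3.2 -0.4] [1.7999e+02 2.0000e-02 3.0980e+01]
23.81 18.24 -0.13 16.52 [9.2 2.9 0.3] [-1.7998e+02  3.0000e-02  3.0970e+01]
24.06 18.19 -0.14 16.5 [9.8 2.7 0.8] [-1.7994e+02  3.0000e-02  3.0970e+01]
24.31 18.16 -0.16 16.49 [10.6  3.2  1.5] [-1.7991e+02  3.0000e-02  3.0960e+01]
[10.3  3.2  1.4] 48.825 49.64467227458954
```

View pics/fin.png

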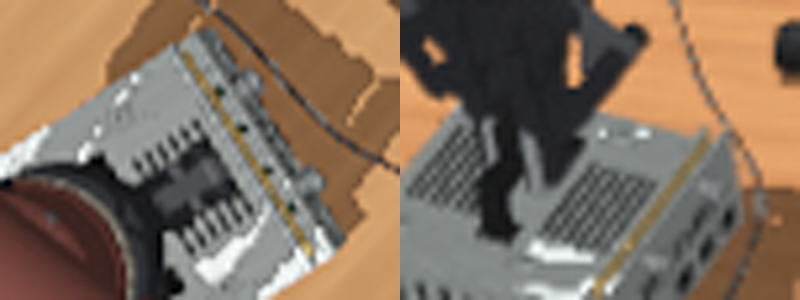

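The cover lies flush under the stud heads. Its lip presses the brass strip (top crop (185,55) to (310,250)), which still has a gap to the flange. The push is steady at 10.3 N, so I'm handing in.

```bash
python3 -c "
from station import *
print(sign_off())"
```

```text
the job is handed in; nothing more can be done
None
```

The cover is back on the mini PC, flush under the four stud heads and held against the contact strip at about 10 N (strip pressed about 4 mm by arm position); the job is handed in at about 49 s.

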